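Click a salad tub's lid shut, section by section

ROBOT

A 6-joint arm with a two-finger parallel gripper is mounted at the origin on a cart in front of the work surface, level with it; the furniture and walls round the work are solid. World frame = base frame: x ahead of the robot, y to its left, z up, the work surface at z = 0. Lengths are in m, angles in rad, forces in N, time in s.
With the tool pointing down it reaches from about 0.275 to 0.825 m from the base axis. Payload 4.9 kg.
Tool frame: the origin (TCP) lies midway between the tips of the shut fingers; the grasp point (between the pads) lies 19 mm behind it; z points along the fingers, y is the line along which they close (so a half turn about z gives the same grasp; the last joint's range is limited). The gripper opens to 85 mm and grips with 20 to 120 N. Pads are 22 mm wide; open, the fingers measure 114 mm over their backs; the gripper's body (76 mm by 85 mm) begins 54 mm behind the grasp point. The pads swing forward as they close: fully open they stand 13 mm farther back than shut.
Start: joints at [1.088, 0.326, -0.193, 1.052, 0, 1.437], TCP at [0.188, 0.517, 0.231] pointing down, gripper open.
Joint ranges: [-2.65, 2.65], [-0.97, 1.79], [-1.3, 1.35], [-1.93, 2.1], [-1.47, 1.37], [-3.14, 3.14]. Speed limits (rad/s): [2.57, 2.57, 3.14, 3.14, 3.14, 3.14].

INTERFACE

Orientations are given as [roll, pitch, yaw] about the fixed x, y, z axes, in that order (R = Rz(yaw) Ry(pitch) Rx(roll)).
In Python, from workcell import monitor, imaging, order gives the robot as it stands.
- The arm moves only by the tool carry_out, never from a script. Its argument "deltas" is a list of rows, each a list of 3 entries, a list of its own where there are three numbers: the shift along the tool's x, y, z in m, then the turn, a rotation vector about the tool's x, y, z in rad, then the opening, from 0 (shut) to 1 (fully open). A call has 1 to 5 rows; each row is the pose to reach, as a shift and turn from the pose commanded when the call began, along the tool's axes at that moment; what a row does not reach only later rows make up. A row lasts 1/12 s, in which the tool goes at most 41.7 mm and 7.16 degrees, less where a joint would pass 70% of its speed; a pose out of reach is approached as far as the arm can. A call with a gripper value outside its range is refused whole. The fingers move at their own pace and stop on an object; "newtons" is the grip in N (left out, the last holds). Time passes only in rows, so rows that repeat a pose let the fingers close. It gives the time, the measured TCP pose, the force, the opening and the grip force at its end, in the units of the state.
- monitor.observe(): the state, without advancing time (a new reading comes with each control period).
- imaging.read_camera(name): name is "scene" or "top" or "wrist"; returns the picture (400x640x3 uint8, blue, green, red); there is no depth.
- imaging.camera_model(name): a dict with "K" (3x3 intrinsics, pixels), "R" (3x3) and "t" (3): a world point X has camera coordinates R X + t. Camera axes: x right, y down, z forward; pixel columns grow to the right and rows downward; lengths in m; the calibration is good to about 2 mm. The wrist camera is an equidistant fisheye: a pixel r from the principal point sees the ray r / f radians off the axis. A picture is of the moment at which its call begins: read the wrist's pose just before it. camera_model takes no time and is no camera call; for the wrist camera it gives the pose at the moment of the call.
- order.finish_job(): hands the job in; it is judged then, once.
The state is a dict: "t": time; "qpos": joint angles; "joint_velocities": joint speeds; "tau": joint torques, N m; "ee_pos": TCP position; "eef_rot": TCP orientation; "wrist_force": force on the tool from outside, world axes, zero at the start; "wrist_torque": the same for the moment, N m; "grip_width": finger opening in m; "gripper_force": force on a finger pad.
Only numpy, scipy, OpenCV 4.12 (cv2) and the standard library are available. Lean on these libraries where they do the work, as an engineer would, in place of code of your own. Each camera call takes 0.05 s, during which the arm holds its last target. There are 200 camera calls.

TASK

The lid has only been laid on the salad tub and its rim is not clipped on yet: go round the rim with the fingertips, pressing down each of its six sections until it clicks and stays fully shut. Press on the rim only, firmly but without crushing it, and not on the thin clear middle; leave the tub standing where it is, not lifted, tipped or pushed along, and leave the things around it alone.

Things in the scene. Friction and masses are not known exactly. Their poses are not given: they have to be found in the camera images.
- tub: round black takeaway tub holding a salad, about 0.65 kg in all, standing loose on the counter with its light lid laid on. 186 mm across the lid, foot 140 mm across. Origin: centre of its underside, z up. Notches split the lid's rim into six 60-degree sections; section k is centred (k - 1) x 60 degrees from +x towards +y. It bears 25 N straight down on the rim without tipping.
- lid_middle: the thin clear window in the middle of the lid, 113 mm across, its top 54 mm above the tub's underside; part of the tub; origin at the tub's own origin (centre of the underside)
- rim_1 (a joint): rim section 1, a stiff ring piece 65 to 93 mm from the tub's axis that flexes down about a line 57 mm from it. 0 = up, not clicked (outer edge about 6 mm high); 0.18 rad = clicked shut, level. Pressed at its ribs it resists with about 7 N, gives way half-way, jumps shut and stays; it goes no lower. It rests only near 0 or 0.18.
- press_1 (a point): the thumb ribs of rim section 1: middle of its top face, 83 mm from the tub's axis; moves with the section, 59 mm above the tub's underside when up, 54 mm when shut
- rim_2 (a joint): rim section 2, a stiff ring piece 65 to 93 mm from the tub's axis that flexes down about a line 57 mm from it. 0 = up, not clicked (outer edge about 6 mm high); 0.18 rad = clicked shut, level. Pressed at its ribs it resists with about 7 N, gives way half-way, jumps shut and stays; it goes no lower. It rests only near 0 or 0.18.
- press_2 (a point): the thumb ribs of rim section 2: middle of its top face, 83 mm from the tub's axis; moves with the section, 59 mm above the tub's underside when up, 54 mm when shut
- rim_3 (a joint): rim section 3, a stiff ring piece 65 to 93 mm from the tub's axis that flexes down about a line 57 mm from it. 0 = up, not clicked (outer edge about 6 mm high); 0.18 rad = clicked shut, level. Pressed at its ribs it resists with about 7 N, gives way half-way, jumps shut and stays; it goes no lower. It rests only near 0 or 0.18.
- press_3 (a point): the thumb ribs of rim section 3: middle of its top face, 83 mm from the tub's axis; moves with the section, 59 mm above the tub's underside when up, 54 mm when shut
- rim_4 (a joint): rim section 4, a stiff ring piece 65 to 93 mm from the tub's axis that flexes down about a line 57 mm from it. 0 = up, not clicked (outer edge about 6 mm high); 0.18 rad = clicked shut, level. Pressed at its ribs it resists with about 7 N, gives way half-way, jumps shut and stays; it goes no lower. It rests only near 0 or 0.18.
- press_4 (a point): the thumb ribs of rim section 4: middle of its top face, 83 mm from the tub's axis; moves with the section, 59 mm above the tub's underside when up, 54 mm when shut
- rim_5 (a joint): rim section 5, a stiff ring piece 65 to 93 mm from the tub's axis that flexes down about a line 57 mm from it. 0 = up, not clicked (outer edge about 6 mm high); 0.18 rad = clicked shut, level. Pressed at its ribs it resists with about 7 N, gives way half-way, jumps shut and stays; it goes no lower. It rests only near 0 or 0.18.
- press_5 (a point): the thumb ribs of rim section 5: middle of its top face, 83 mm from the tub's axis; moves with the section, 59 mm above the tub's underside when up, 54 mm when shut
- rim_6 (a joint): rim section 6, a stiff ring piece 65 to 93 mm from the tub's axis that flexes down about a line 57 mm from it. 0 = up, not clicked (outer edge about 6 mm high); 0.18 rad = clicked shut, level. Pressed at its ribs it resists with about 7 N, gives way half-way, jumps shut and stays; it goes no lower. It rests only near 0 or 0.18.
- press_6 (a point): the thumb ribs of rim section 6: middle of its top face, 83 mm from the tub's axis; moves with the section, 59 mm above the tub's underside when up, 54 mm when shut
- order_pad: spiral-bound buff order pad lying flat, 130 x 94 x 13 mm; loose bystander; origin: centre of its underside
- marker: green and white marker pen lying flat, 17 x 135 x 16 mm; loose bystander; origin: centre of its underside
- card_wallet: flat black card wallet, 70 x 100 x 14 mm; loose bystander; origin: centre of its underside
- sweet_1: wrapped red sweet, 19 x 45 x 12 mm; loose bystander; origin: centre of its underside
- sweet_2: wrapped yellow sweet, 19 x 45 x 12 mm; loose bystander; origin: centre of its underside

How it is judged:
By the outcome, as a careful person would: the job done as asked, in the order asked, and still so for the second after the job is handed in, with the robot touching nothing.
It also fails if it takes over 45 s, if anything falls off the work surface, if the arm or the gripper's body presses on something with over 40 N, if the wrist force passes 120 N, or if a joint passes its speed limit or range.

## Working session

There is one attempt and no reset: what is moved stays moved. The work goes in short steps, Python scripts to look and compute and a tool call to move; the robot and the scene stay as the last step left them, time stands still between calls to the robot, and variables do not carry over. Pictures are saved under pics/ and viewed, at most 10 in all, crops included, and the job is handed in when it is done.

Besides the shell and the picture viewer there is one more tool, called after "Call:" as name([rows], argument=value, ...), one row to a line, values as JSON. carry_out: Moves the arm, as the interface text tells. Its arguments: {"type":"object","properties":{"deltas":{"type":"array","items":{"type":"array"}},"newtons":{"type":"number"}},"required":["deltas"]}

```bash
mkdir -p pics; python3 - <<'E'
from workcell import monitor, imaging
import cv2, numpy as np
s=monitor.observe(); print({k:np.round(v,3).tolist() for k,v in s.items()})
for n in ["top","scene"]:
    cv2.imwrite(f"pics/{n}0.png",imaging.read_camera(n))
    m=imaging.camera_model(n); print(n,[np.round(m[k],3).tolist() for k in "KRt"])
E
```

```text
{'t': 0.0, 'qpos': [1.088, 0.327, -0.194, 1.052, 0.0, 1.437], 'joint_velocities': [-0.0, -0.0, -0.0, -0.001, 0.0, 0.0], 'tau': [0.001, -44.34, 26.244, 0.016, -0.0, 0.0], 'ee_pos': [0.188, 0.516, 0.231], 'eef_rot': [-3.14, -0.0, 2.793], 'wrist_force': [-0.496, -0.592, 0.677], 'wrist_torque': [0.003, 0.032, -0.011], 'gripper_force': 0.0, 'grip_width': 0.086}
top [[[429.038, 0.0, 320.824], [0.0, 429.038, 198.095], [0.0, 0.0, 1.0]], [[-0.012, -1.0, -0.015], [-0.992, 0.014, -0.127], [0.127, 0.013, -0.992]], [-0.14, 0.534, 0.859]]
scene [[[401.514, 0.0, 321.131], [0.0, 401.514, 203.838], [0.0, 0.0, 1.0]], [[0.763, -0.646, -0.023], [-0.368, -0.406, -0.836], [0.531, 0.647, -0.548]], [-0.501, 0.179, 0.718]]
```

View pics/top0.png

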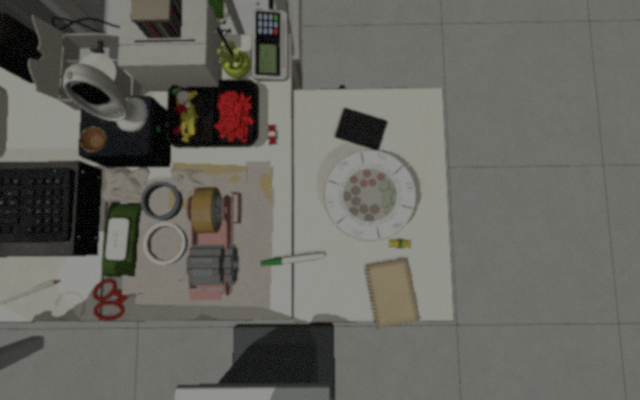

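View pics/scene0.png

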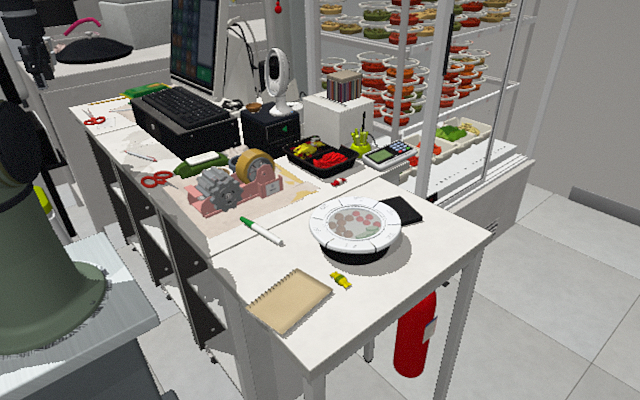

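The top view shows the tub's white lid centred near (370,195), with notches visible. The wallet is at (361,128), the yellow sweet at (400,243) and the pad at (392,291). The marker is at (293,258) and the red sweet at (272,133). I'll zoom in to measure the centre and the notch directions.

```bash
cat > h.py <<'E'
import numpy as np
from workcell import imaging
def ray(n,u,v,z):
    m=imaging.camera_model(n);K,R,t=[np.array(m[k]) for k in "KRt"]
    d=R.T@np.linalg.solve(K,[u,v,1]);c=-R.T@t
    return c+d*(z-c[2])/d[2]
def proj(n,X):
    m=imaging.camera_model(n);K,R,t=[np.array(m[k]) for k in "KRt"]
    p=K@(R@np.array(X)+t);return p[:2]/p[2]
E
python3 - <<'E'
import cv2,numpy as np
from h import *
im=cv2.imread("pics/top0.png")
print("centre",ray("top",370,195,.057),"wallet",ray("top",361,128,.01),"sweet",ray("top",400,243,.01))
# rectify lid plane, 0.25 mm/px, around centre
c=ray("top",370,195,.057)[:2]; S=.115; N=560
src=np.float32([proj("top",[c[0]+a,c[1]+b,.057]) for a,b in[(S,S),(S,-S),(-S,-S),(-S,S)]])
H=cv2.getPerspectiveTransform(src,np.float32([[0,0],[N,0],[N,N],[0,N]]))
w=cv2.warpPerspective(im,H,(N,N),flags=cv2.INTER_CUBIC)
w=cv2.convertScaleAbs(w,alpha=1.3)
for i in range(0,N,70): cv2.putText(w,str(i),(i,10),0,.35,(0,0,255));cv2.putText(w,str(i),(0,i+4),0,.35,(0,0,255))
cv2.imwrite("pics/rect.png",w)
E
```

```text
centre [ 0.53379503 -0.24630394  0.057     ] wallet [ 0.68742166 -0.23547247  0.01      ] sweet [ 0.4375204  -0.31129569  0.01      ]
```

View pics/rect.png

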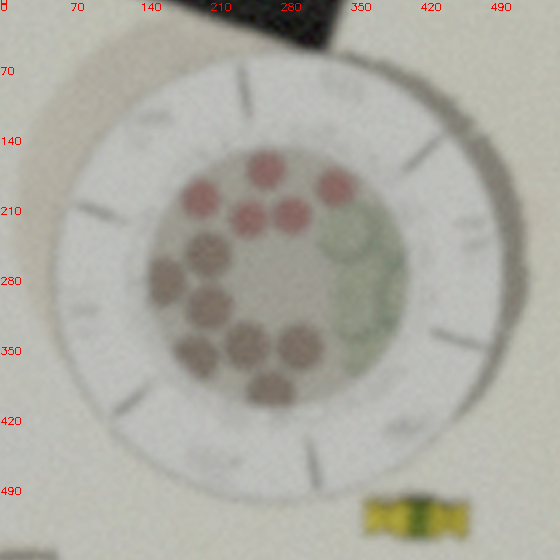

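The rectified view is clear. The lid is 185 mm across, centred at about (0.535, -0.246). The notches sit at about 10.5°+60k, so the ribs are at 40.5°+60k. I'll move above the 160° section, closing the fingers on the way; tool x is already radial there.

Call:
carry_out([
  [[-0.025,-0.03,0],[0,0,0],0],
  [[-0.05,-0.06,0],[0,0,0],0],
  [[-0.075,-0.09,0],[0,0,0],0],
  [[-0.1,-0.12,0],[0,0,0],0],
  [[-0.125,-0.15,0],[0,0,0],0],
], newtons=20)

```text
t: 0.52
ee_pos: [0.254, 0.3314, 0.2309]
eef_rot: [-3.141, -0.0, 2.794]
wrist_force: [1.2, 0.9, 0.1]
grip_width: 0.0254
gripper_force: 0.0
```

Call:
carry_out([
  [[-0.025,-0.03,0],[0,0,0],0],
  [[-0.05,-0.06,0],[0,0,0],0],
  [[-0.075,-0.09,0],[0,0,0],0],
  [[-0.1,-0.12,0],[0,0,0],0],
  [[-0.125,-0.15,0],[0,0,0],0],
])

```text
t: 0.93
ee_pos: [0.3202, 0.1478, 0.2312]
eef_rot: [3.141, 0.0, 2.793]
wrist_force: [1.1, 0.3, -0.1]
grip_width: -0.0006
gripper_force: 0.0
```

Call:
carry_out([
  [[-0.025,-0.03,0],[0,0,0],0],
  [[-0.05,-0.06,0],[0,0,0],0],
  [[-0.075,-0.09,0],[0,0,0],0],
  [[-0.1,-0.12,0],[0,0,0],0],
  [[-0.125,-0.15,0],[0,0,0],0],
])

```text
t: 1.35
ee_pos: [0.3865, -0.0362, 0.2313]
eef_rot: [3.141, 0.0, 2.792]
wrist_force: [0.9, 0.3, -1.2]
grip_width: -0.0002
gripper_force: 0.0
```

Call:
carry_out([
  [[-0.025,-0.03,0],[0,0,0],0],
  [[-0.05,-0.06,0],[0,0,0],0],
  [[-0.075,-0.09,0],[0,0,0],0],
  [[-0.1,-0.12,0],[0,0,0],0],
  [[-0.125,-0.15,0],[0,0,0],0],
])

```text
t: 1.77
ee_pos: [0.4528, -0.2198, 0.2309]
eef_rot: [3.141, -0.001, 2.792]
wrist_force: [0.6, -0.4, -0.5]
grip_width: -0.0003
gripper_force: 0.0
```

Call:
carry_out([
  [[-0.003,0.003,0.03],[0,0,0],0],
  [[-0.003,0.003,0.06],[0,0,0],0],
  [[-0.003,0.003,0.09],[0,0,0],0],
  [[-0.003,0.003,0.12],[0,0,0],0],
  [[-0.003,0.003,0.15],[0,0,0],0],
])

```text
t: 2.18
ee_pos: [0.4562, -0.216, 0.0797]
eef_rot: [3.141, -0.0, 2.792]
wrist_force: [0.8, -0.1, -0.6]
grip_width: -0.0001
gripper_force: 0.0
```

```bash
python3 - <<'E'
from workcell import imaging, monitor
import cv2, numpy as np
s=monitor.observe();print(s['ee_pos'],s['wrist_force'])
a=imaging.read_camera("wrist");b=imaging.read_camera("scene")
b=cv2.resize(b[140:320,250:490],None,fx=2.5,fy=2.5,interpolation=cv2.INTER_CUBIC)
cv2.imwrite("pics/w1.png",a);cv2.imwrite("pics/s1.png",b)
E
```

```text
[ 0.45622336 -0.21595558  0.07966632] [ 0.81845092 -0.06398446 -0.58661628]
```

View pics/w1.png

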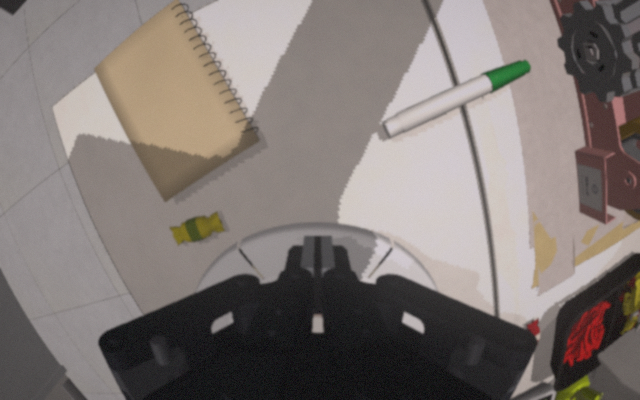

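View pics/s1.png

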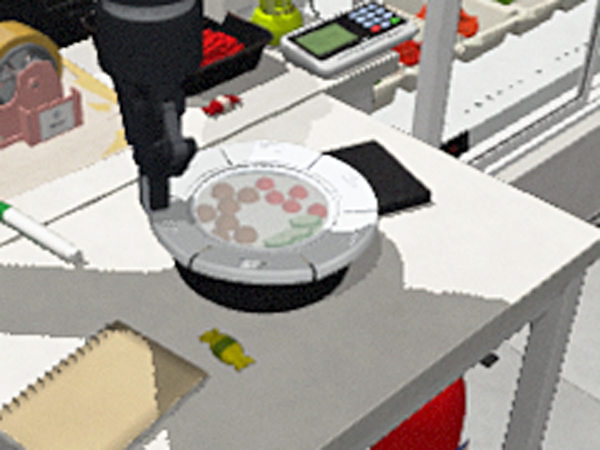

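The fingertips at (317,240) sit midway between the notches at (245,258) and (388,258), and above the rim ring. I'll descend gently on this first section.

Call:
carry_out([
  [[0,0,0.016],[0,0,0],0],
  [[0,0,0.019],[0,0,0],0],
  [[0,0,0.021],[0,0,0],0],
  [[0,0,0.022],[0,0,0],0],
  [[0,0,0.023],[0,0,0],0],
])

```text
t: 2.7
ee_pos: [0.4572, -0.2164, 0.0596]
eef_rot: [-3.141, 0.001, 2.793]
wrist_force: [-2.2, 1.6, 6.3]
grip_width: 0.0001
gripper_force: 2.9
```

Call:
carry_out([
  [[0,0,0.001],[0,0,0],0],
  [[0,0,0.0015],[0,0,0],0],
  [[0,0,0.0015],[0,0,0],0],
])

```text
t: 2.95
ee_pos: [0.4568, -0.2162, 0.0573]
eef_rot: [-3.141, 0.001, 2.793]
wrist_force: [-0.8, 0.8, 0.9]
grip_width: 0.0001
gripper_force: 0.5
```

Call:
carry_out([
  [[0,0,0.001],[0,0,0],0],
  [[0,0,0.002],[0,0,0],0],
  [[0,0,0.002],[0,0,0],0],
])

```text
t: 3.2
ee_pos: [0.4568, -0.2161, 0.0546]
eef_rot: [3.141, 0.0, 2.793]
wrist_force: [0.4, -0.3, -0.6]
grip_width: 0.0
gripper_force: 0.0
```

Call:
carry_out([
  [[0,0,0.001],[0,0,0],0],
  [[0,0,0.002],[0,0,0],0],
  [[0,0,0.002],[0,0,0],0],
])

```text
t: 3.45
ee_pos: [0.4568, -0.2162, 0.0535]
eef_rot: [-3.141, 0.001, 2.793]
wrist_force: [-1.3, 1.5, 8.8]
grip_width: 0.0
gripper_force: 4.2
```

The first section has snapped: no force at 54.6 mm, then a firm stop with 9 N at 53.5 mm. I'll go round to the next section at 220°.

Call:
carry_out([
  [[0,0,-0.025],[0,0,0],0],
  [[-0.014,-0.0245,-0.025],[0,0,0],0],
  [[-0.0285,-0.049,-0.025],[0,0,0],0],
  [[-0.0425,-0.0735,-0.025],[0,0,0],0],
  [[-0.0425,-0.0735,-0.012],[0,0,0],0],
])

```text
t: 3.87
ee_pos: [0.475, -0.3065, 0.0674]
eef_rot: [-3.137, 0.009, 2.789]
wrist_force: [0.9, -1.6, 0.1]
grip_width: 0.0001
gripper_force: 0.0
```

Call:
carry_out([
  [[0,0,0.004],[0,0,0],0],
  [[0,0,0.006],[0,0,0],0],
  [[0,0,0.007],[0,0,0],0],
  [[0,0,0.008],[0,0,0],0],
  [[0,0,0.009],[0,0,0],0],
])

```text
t: 4.28
ee_pos: [0.4712, -0.2983, 0.0557]
eef_rot: [3.14, -0.001, 2.794]
wrist_force: [0.7, 0.0, 0.3]
grip_width: -0.0003
gripper_force: 0.0
```

Call:
carry_out([
  [[0,0,0.001],[0,0,0],0],
  [[0,0,0.002],[0,0,0],0],
  [[0,0,0.003],[0,0,0],0],
  [[0,0,0.003],[0,0,0],0],
])

```text
t: 4.62
ee_pos: [0.4713, -0.2987, 0.0535]
eef_rot: [3.141, -0.001, 2.793]
wrist_force: [-3.0, 3.2, 7.6]
grip_width: -0.0001
gripper_force: 4.0
```

Call:
carry_out([
  [[0,0,-0.025],[0,0,0],0],
  [[-0.028,0,-0.025],[0,0,0],0],
  [[-0.056,0,-0.025],[0,0,0],0],
  [[-0.084,-0.001,-0.025],[0,0,0],0],
  [[-0.084,-0.001,-0.018],[0,0,0],0],
])

```text
t: 5.03
ee_pos: [0.5558, -0.332, 0.0727]
eef_rot: [-3.14, 0.008, 2.794]
wrist_force: [0.2, -0.5, 0.7]
grip_width: 0.0002
gripper_force: 0.0
```

Call:
carry_out([
  [[0,0,0.006],[0,0,0],0],
  [[0,0,0.01],[0,0,0],0],
  [[0,0,0.012],[0,0,0],0],
  [[0,0,0.014],[0,0,0],0],
  [[0,0,0.015],[0,0,0],0],
])

```text
t: 5.45
ee_pos: [0.549, -0.3287, 0.0554]
eef_rot: [3.141, -0.001, 2.792]
wrist_force: [-0.2, -0.2, 0.0]
grip_width: -0.0001
gripper_force: 0.0
```

Call:
carry_out([
  [[0,0,0.001],[0,0,0],0],
  [[0,0,0.002],[0,0,0],0],
  [[0,0,0.002],[0,0,0],0],
])

```text
t: 5.7
ee_pos: [0.5495, -0.329, 0.0538]
eef_rot: [3.141, -0.001, 2.793]
wrist_force: [-1.1, -0.2, -1.1]
grip_width: -0.0
gripper_force: 0.0
```

```bash
python3 - <<'E'
from workcell import imaging
import cv2, numpy as np
im=imaging.read_camera("top"); cv2.imwrite("pics/top2.png",im)
a=cv2.imread("pics/top0.png")
# tub shift from salad pixels (window), sub-pixel translation
f=lambda i:np.float32(cv2.cvtColor(i[165:225,335:405],cv2.COLOR_BGR2GRAY))
g=lambda i:np.float32(cv2.cvtColor(i[235:252,380:415],cv2.COLOR_BGR2GRAY))
print(cv2.phaseCorrelate(f(a),f(im)),cv2.phaseCorrelate(g(a),g(im)))
cv2.imwrite("pics/cmp.png",cv2.resize(np.hstack([a[140:255,310:440],im[140:255,310:440]]),None,fx=3,fy=3,interpolation=cv2.INTER_CUBIC))
E
```

```text
((-0.36242538924541634, -0.10718953196353453), 0.3025586318086695) ((0.2221693172272836, 0.7250443646509233), 0.16617641625580964)
```

View pics/cmp.png

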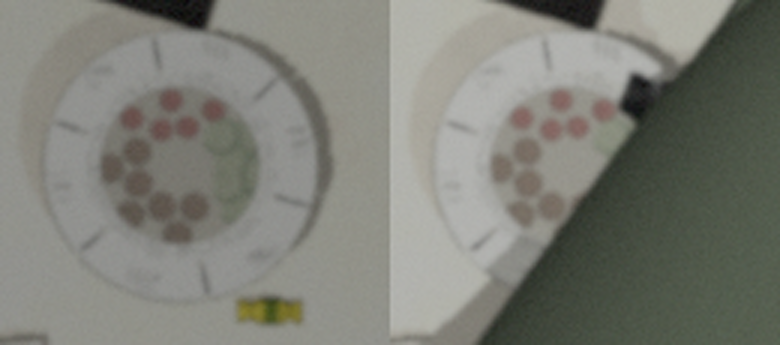

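The tub hasn't moved: the salad pieces sit at the same pixels in both halves. Section three is down too. I'll continue to 340°.

Call:
carry_out([
  [[0,0,0.001],[0,0,0],0],
  [[0,0,0.001],[0,0,0],0],
])

```text
t: 5.92
ee_pos: [0.5499, -0.3292, 0.0537]
eef_rot: [-3.141, -0.0, 2.793]
wrist_force: [-2.7, 1.1, 5.6]
grip_width: 0.0001
gripper_force: 3.0
```

Call:
carry_out([
  [[0,0,-0.026],[0,0,0],0],
  [[-0.014,0.0245,-0.026],[0,0,0],0],
  [[-0.028,0.049,-0.026],[0,0,0],0],
  [[-0.0415,0.0735,-0.026],[0,0,0],0],
  [[-0.0415,0.0735,-0.018],[0,0,0],0],
])

```text
t: 6.33
ee_pos: [0.6189, -0.2717, 0.0726]
eef_rot: [3.14, 0.005, 2.798]
wrist_force: [-0.1, -0.7, 1.1]
grip_width: 0.0002
gripper_force: 0.0
```

Call:
carry_out([
  [[0,0,0.006],[0,0,0],0],
  [[0,0,0.01],[0,0,0],0],
  [[0,0,0.012],[0,0,0],0],
  [[0,0,0.014],[0,0,0],0],
  [[0,0,0.015],[0,0,0],0],
])

```text
t: 6.75
ee_pos: [0.6133, -0.2753, 0.0554]
eef_rot: [-3.141, -0.001, 2.791]
wrist_force: [-0.1, -0.0, 0.0]
grip_width: 0.0001
gripper_force: 0.0
```

Call:
carry_out([
  [[0,0,0.001],[0,0,0],0],
  [[0,0,0.002],[0,0,0],0],
  [[0,0,0.003],[0,0,0],0],
  [[0,0,0.003],[0,0,0],0],
])

```text
t: 7.08
ee_pos: [0.6136, -0.2751, 0.0537]
eef_rot: [-3.14, -0.0, 2.792]
wrist_force: [-2.2, -0.1, 5.0]
grip_width: -0.0002
gripper_force: 2.7
```

Call:
carry_out([
  [[0,0,-0.026],[0,0,0],0],
  [[0.014,0.024,-0.026],[0,0,0],0],
  [[0.028,0.048,-0.026],[0,0,0],0],
  [[0.0425,0.0725,-0.026],[0,0,0],0],
  [[0.0425,0.0725,-0.018],[0,0,0],0],
])

```text
t: 7.5
ee_pos: [0.5983, -0.1875, 0.0719]
eef_rot: [3.14, -0.001, 2.797]
wrist_force: [0.6, -0.2, 0.4]
grip_width: -0.0002
gripper_force: 0.0
```

Call:
carry_out([
  [[0,0,0.006],[0,0,0],0],
  [[0,0,0.01],[0,0,0],0],
  [[0,0,0.012],[0,0,0],0],
  [[0,0,0.014],[0,0,0],0],
  [[0,0,0.015],[0,0,0],0],
])

```text
t: 7.92
ee_pos: [0.599, -0.1929, 0.0553]
eef_rot: [-3.141, -0.0, 2.792]
wrist_force: [-0.4, 0.3, -1.3]
grip_width: -0.0003
gripper_force: 0.0
```

Call:
carry_out([
  [[0,0,0.001],[0,0,0],0],
  [[0,0,0.002],[0,0,0],0],
  [[0,0,0.003],[0,0,0],0],
  [[0,0,0.003],[0,0,0],0],
])

```text
t: 8.25
ee_pos: [0.599, -0.1926, 0.0537]
eef_rot: [-3.14, 0.0, 2.792]
wrist_force: [-2.7, -0.3, 5.9]
grip_width: 0.0002
gripper_force: 2.8
```

Call:
carry_out([
  [[0,0,-0.026],[0,0,0],0],
  [[0.028,0,-0.026],[0,0,0],0],
  [[0.056,0,-0.026],[0,0,0],0],
  [[0.084,0,-0.026],[0,0,0],0],
  [[0.084,0,-0.018],[0,0,0],0],
])

```text
t: 8.67
ee_pos: [0.5149, -0.1609, 0.071]
eef_rot: [3.142, -0.005, 2.793]
wrist_force: [-0.6, 0.1, -0.1]
grip_width: -0.0002
gripper_force: 0.0
```

Call:
carry_out([
  [[0,0,0.006],[0,0,0],0],
  [[0,0,0.01],[0,0,0],0],
  [[0,0,0.012],[0,0,0],0],
  [[0,0,0.014],[0,0,0],0],
  [[0,0,0.015],[0,0,0],0],
])

```text
t: 9.08
ee_pos: [0.5209, -0.1635, 0.0553]
eef_rot: [-3.141, 0.0, 2.793]
wrist_force: [-0.4, -0.0, 0.1]
grip_width: -0.0001
gripper_force: 0.0
```

Call:
carry_out([
  [[0,0,0.001],[0,0,0],0],
  [[0,0,0.002],[0,0,0],0],
  [[0,0,0.003],[0,0,0],0],
  [[0,0,0.003],[0,0,0],0],
])

```text
t: 9.42
ee_pos: [0.5206, -0.1634, 0.0536]
eef_rot: [-3.141, 0.001, 2.793]
wrist_force: [-0.6, 0.8, 6.2]
grip_width: 0.0003
gripper_force: 2.9
```

Call:
carry_out([
  [[0,0,-0.03],[0,0,0],0],
  [[0,0,-0.07],[0,0,0],0],
  [[0.02,0.03,-0.11],[0,0,0],0],
  [[0.04,0.06,-0.13],[0,0,0],0],
  [[0.05,0.09,-0.15],[0,0,0],0],
])

```text
t: 9.83
ee_pos: [0.5035, -0.0669, 0.2009]
eef_rot: [-3.141, 0.001, 2.79]
wrist_force: [1.9, 0.8, 0.0]
grip_width: 0.0
gripper_force: 0.0
```

Call:
carry_out([
  [[0.02,0.03,0],[0,0,0],0],
  [[0.04,0.06,0],[0,0,0],0],
  [[0.06,0.09,0],[0,0,0],0],
  [[0.08,0.12,0],[0,0,0],0],
  [[0.1,0.14,0],[0,0,0],0],
])

```text
t: 10.25
ee_pos: [0.4579, 0.101, 0.1994]
eef_rot: [3.14, 0.001, 2.794]
wrist_force: [-0.6, -0.1, 0.1]
grip_width: -0.0
gripper_force: 0.0
```

```bash
python3 - <<'E'
from workcell import imaging
import cv2, numpy as np
im=imaging.read_camera("top"); b=imaging.read_camera("scene")
a=cv2.imread("pics/top0.png");s=cv2.imread("pics/scene0.png")
c=lambda i:cv2.resize(i[100:255,310:440],None,fx=3,fy=2.4,interpolation=cv2.INTER_CUBIC)
d=lambda i:cv2.resize(i[185:275,290:420],None,fx=3,fy=2.4,interpolation=cv2.INTER_CUBIC)
cv2.imwrite("pics/end.png",np.vstack([np.hstack([c(a),c(im)]),np.hstack([d(s),d(b)])]))
E
```

```text
(no output)
```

View pics/end.png

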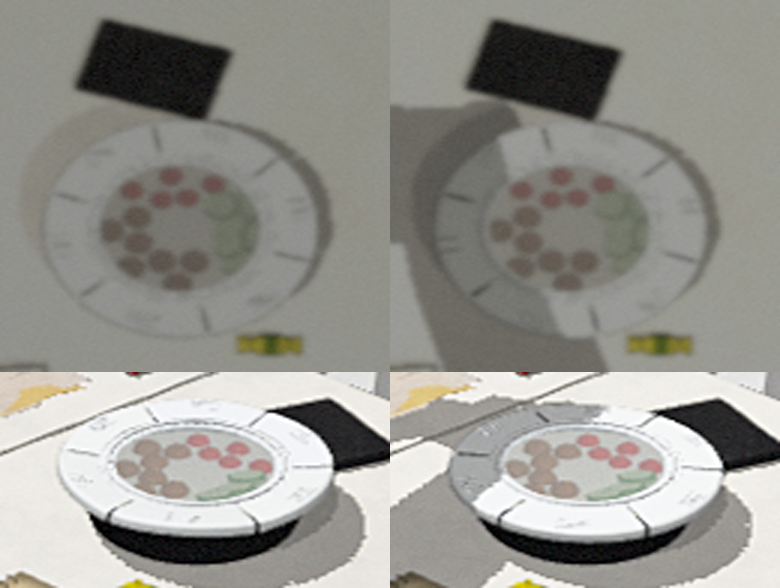

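The tub, wallet and sweet are at the same pixels before and after. The rim now lies level all round, and each section met its firm stop at about 53.6 mm. I'm handing in.

```bash
python3 -c "
from workcell import order; print(order.finish_job())"
```

```text
the job is handed in; nothing more can be done
None
```

I pressed all six rim sections down to their firm stops with under 10 N measured, the before-and-after pictures show the tub and nearby items unmoved, and I handed the job in after about 10 s of robot time; no verdict was shown.

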